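# Snap the driver board onto the sloping stand

### The arm

A 6-joint arm with a two-finger parallel gripper is mounted at the origin on the work surface. World frame = base frame: x ahead of the robot, y to its left, z up, the work surface at z = 0. Lengths are in m, angles in rad, forces in N, time in s.
With the tool pointing down it reaches from about 0.25 to 0.85 m from the base axis. Payload 12.5 kg.
Tool frame: the origin (TCP) lies on the front face of the gripper's body, between the roots of the fingers; the fingertips stand 84 mm ahead of it and the grasp point (between the pads) lies 65 mm ahead of it; z points along the fingers, y is the line along which they close (so a half turn about z gives the same grasp; the last joint's range is limited). The gripper opens to 93 mm and grips with 3 to 60 N. Pads are 15 mm wide; open, the fingers measure 128 mm over their backs; the gripper's body (75 mm by 188 mm) begins 65 mm behind the grasp point.
Start: joints at [1.045, 0.351, 1.652, -0, 1.139, -0.085], TCP at [0.235, 0.497, 0.303] pointing down, gripper open.
Joint ranges: [-2.75, 2.75], [-0.79, 2.1], [0.01, 2.65], [-1.57, 4.71], [0.07, 3.14], [-2.87, 2.87]. Speed limits (rad/s): [2.22, 2.22, 2.79, 3.14, 3.14, 3.14].

### API

Orientations are given as a unit quaternion [w, x, y, z].
In Python, from plant import bot gives the robot as it stands.
- The arm moves only by the shell command python3 -m creep 'ROWS' [FORCE]. ROWS is JSON, one flat list of numbers, 7 for each row, row after row: the shift along the world's x, y, z in m, then the turn, a rotation vector about the world's x, y, z in degrees, then the opening, from -1 (shut) to 1 (fully open), so that 0 is half open. A call has 1 to 10 rows; each row is the pose to reach, as a shift and turn from the pose commanded when the call began; what a row does not reach only later rows make up. A row lasts 1/10 s, in which the tool goes at most 50 mm and 8.59 degrees, less where a joint would pass 70% of its speed; a pose out of reach is approached as far as the arm can. A call with a gripper value outside its range is refused whole. The fingers move at their own pace and stop on an object; FORCE is the grip in N (left out, the last holds). Time passes only in rows, so rows that repeat a pose let the fingers close. It gives the time, the measured TCP pose, the force, the opening and the grip force at its end, in the units of the state.
- bot.observe(): the state, without advancing time (a new reading comes with each control period).
- bot.read_camera(name): name is "scene" or "top" or "wrist"; returns the picture (384x512x3 uint8, red, green, blue); there is no depth.
- bot.camera_info(name): a dict with "fx", "fy", "cx", "cy" (pixels), "rvec" (rotation vector, rad) and "tvec" (3), from world to camera coordinates, as OpenCV has them. Camera axes: x right, y down, z forward; pixel columns grow to the right and rows downward; lengths in m; the calibration is good to about 2 mm. A picture is of the moment at which its call begins: read the wrist's pose just before it. camera_info takes no time and is no camera call; for the wrist camera it gives the pose at the moment of the call.
- bot.close_job(): hands the job in; it is judged then, once.
The state is a dict: "t": time; "joints": joint angles; "qvel": joint speeds; "tau": joint torques, N m; "position": TCP position; "eef_rot": TCP orientation; "contact_force": force on the tool from outside, world axes, zero at the start; "torque": the same for the moment, N m; "width": opening from 0.0 (shut) to 1.0 (fully open); "grip_force": force on a finger pad.
Only numpy, scipy, OpenCV 4.12 (cv2) and the standard library are available. Lean on these libraries where they do the work, as an engineer would, in place of code of your own. Each camera call takes 0.05 s, during which the arm holds its last target. There are 200 camera calls.

### The job

Mount the circuit board on the sloping plywood stand, with its green terminal strip at the low edge: set its four holes over the white snap standoffs and push it down, firmly but without hammering or leaning hard on it, until every post has clicked through and the board sits fully home on all four shoulders. Leave everything else on the bench where it is.

Things in the scene. Friction and masses are not known exactly. Their poses are not given: they have to be found in the camera images.
- board: Green circuit board 100 mm (x) by 140 mm (y), 3 mm thick, about 160 g, lying flat, components up. Origin: centre of its underside, z up out of the component side. Four 10 mm square through holes at x = +-38, y = +-58 mm. Its top is bare (chips 1 mm high) but for heat sink, terminal strip (-x edge) and two blue capacitors 8 mm across, 11 mm tall at x = 43, y = +-9: room to push beside every hole.
- sink (a point): Centre of the top of the finned aluminium heat sink in the middle of the board, 31 mm above the board's underside; it is 40 mm (x) by 28 mm (y), 28 mm tall: the place to grip the board, across the 28 mm. Axes as the board.
- strip (a point): Centre of the top of the bright green terminal strip at the board's -x edge: 36 mm long (y), 10 mm wide, its top 14 mm above the board's underside; at board x = -44, y = 0 mm. Axes as the board.
- stand: Fixed plywood stand, foot 170 mm (x) by 190 mm (y); origin at the centre of the foot, on the table. It carries a plywood panel 170 x 170 mm that slopes at 28 degrees: low edge (about 40 mm high) on the stand's -x side, high edge (about 120 mm) on the +x side. The panel floats on rubber mounts: pushed square to its face it gives way, from about 5 N, by 1 mm for every 5 N, 6 mm at most.
- seat (a point): Centre of the plane of the four standoffs' shoulders, 18 mm out from the sloping panel. z is the panel's outward normal (28 degrees from vertical), x runs up the slope, y is level. A board fully home has its body frame on this frame: underside on the shoulders, terminal strip at the low edge. The four white snap standoffs stand along z at x = +-38, y = +-58 mm.
- hole0 (a point): Centre of the board's hole 0 at its underside (board -x, -y corner; axes as the board). Belongs on standoff 0, at the same x and y in seat axes.
- hole1 (a point): Centre of the board's hole 1 at its underside (board -x, +y corner; axes as the board). Belongs on standoff 1, at the same x and y in seat axes.
- hole2 (a point): Centre of the board's hole 2 at its underside (board +x, -y corner; axes as the board). Belongs on standoff 2, at the same x and y in seat axes.
- hole3 (a point): Centre of the board's hole 3 at its underside (board +x, +y corner; axes as the board). Belongs on standoff 3, at the same x and y in seat axes.
- barb0a (a joint): Fold of the -y barb of standoff 0 (the one for hole 0), rad: 0 sprung out, about 0.25 while it is squeezed inside a hole. Every standoff, in seat axes: shoulder 14 mm across at z = 0, neck 7 mm across up to z = 13.5, tip tapering to 2.4 mm across at z = 19.5. Two sprung barbs hang from the neck at z = 13.5 down and out to +y and -y: 16.6 mm over their lower ends, at z = 4 to 5.
- barb0b (a joint): Fold of the +y barb of standoff 0 (the one for hole 0), rad: 0 sprung out, about 0.25 while it is squeezed inside a hole. A board laid on the posts is stopped by the barbs about 9 mm above the shoulders. Pushed on (about 20 N, one corner at a time) they fold, and within 1 mm of the shoulders spring out over the board; the force drops, then rises. A push of 25 N is plenty, 50 N cracks the board.
- barb1a (a joint): Fold of the -y barb of standoff 1 (the one for hole 1), rad: 0 sprung out, about 0.25 while it is squeezed inside a hole.
- barb1b (a joint): Fold of the +y barb of standoff 1 (the one for hole 1), rad: 0 sprung out, about 0.25 while it is squeezed inside a hole.
- barb2a (a joint): Fold of the -y barb of standoff 2 (the one for hole 2), rad: 0 sprung out, about 0.25 while it is squeezed inside a hole.
- barb2b (a joint): Fold of the +y barb of standoff 2 (the one for hole 2), rad: 0 sprung out, about 0.25 while it is squeezed inside a hole.
- barb3a (a joint): Fold of the -y barb of standoff 3 (the one for hole 3), rad: 0 sprung out, about 0.25 while it is squeezed inside a hole.
- barb3b (a joint): Fold of the +y barb of standoff 3 (the one for hole 3), rad: 0 sprung out, about 0.25 while it is squeezed inside a hole.
- glue: Bystander: white glue bottle with blue cap, 68 mm across, 190 mm tall; origin at the centre of its underside.
- gear: Bystander: toothed wooden ring lying flat, 140 mm across, 20 mm thick; origin at the centre of its underside.
- driver: Bystander: red-handled screwdriver lying down, 190 mm long; origin at the middle of its length.
- sander: Bystander: cork sanding block 100 x 60 x 35 mm; origin at the centre of its underside.
- cup: Bystander: open grey cup 76 mm across, 95 mm tall; origin at the centre of its underside.
- discs: Bystander: stacked turned wooden discs in one piece, 96 mm across, 75 mm tall; origin at the centre of its underside.
- spacer: Bystander: upright aluminium cylinder 36 mm across, 30 mm tall; origin at the centre of its underside.
Not all that is in view belongs to the job. Leave any purple look-alike of the board alone.

How it is judged:
By the outcome, as a careful person would: the job done as asked, in the order asked, and still so for the second after the job is handed in, with the robot touching nothing.
It also fails if it takes over 58 s, if anything falls off the work surface, if the arm or the gripper's body presses on something with over 40 N, if the wrist force passes 120 N, or if a joint passes its speed limit or range.

## Working session

There is one attempt and no reset: what is moved stays moved. The work goes in short steps, Python scripts to look and compute and a shell command to move; the robot and the scene stay as the last step left them, time stands still between calls to the robot, and variables do not carry over. Pictures are saved under pics/ and viewed, at most 10 in all, crops included, and the job is handed in when it is done.

```bash
mkdir -p pics; ls; cat > h.py <<'E'
import numpy as np, cv2
from plant import bot
from scipy.spatial.transform import Rotation as R
def cam(n):
    c=bot.camera_info(n); K=np.array([[c['fx'],0,c['cx']],[0,c['fy'],c['cy']],[0,0,1.]])
    return K,np.array(c['rvec'],float),np.array(c['tvec'],float)
def shot(n,f,crop=None,s=1):
    c=cam(n); im=bot.read_camera(n)[:,:,::-1].copy(); cv2.imwrite('pics/raw_'+f,im)
    if crop: x0,y0,x1,y1=crop; im=im[y0:y1,x0:x1]
    cv2.imwrite('pics/'+f,cv2.resize(im,None,fx=s,fy=s,interpolation=cv2.INTER_CUBIC)); return c
def ray_z(c,px,z):
    K,r,t=c; Rm=cv2.Rodrigues(r)[0]; o=-Rm.T@t
    d=Rm.T@np.linalg.inv(K)@np.array([px[0],px[1],1.]); return o+d*(z-o[2])/d[2]
def proj(c,P):
    return cv2.projectPoints(np.atleast_2d(np.array(P,float)),c[1],c[2],c[0],None)[0][:,0]
E
python3 - <<'E'
from h import *
a=cam('top');b=cam('scene')
A=bot.read_camera('top')[:,:,::-1];B=bot.read_camera('scene')[:,:,::-1]
cv2.imwrite('pics/top0.png',cv2.resize(A,(800,600),interpolation=cv2.INTER_CUBIC));cv2.imwrite('pics/scene0.png',cv2.resize(B,(800,600),interpolation=cv2.INTER_CUBIC))
cv2.imwrite('pics/raw_top.png',A);cv2.imwrite('pics/raw_scene.png',B)
for c in(a,b):
  Rm=cv2.Rodrigues(c[1])[0];print(c[0][0,0],-Rm.T@c[2],Rm[2])
s=bot.observe();print(s)
E
```

```text
pics
472.8085268997355 [0.27955938 0.04097369 1.53891909] [ 0.1984738  -0.00239515 -0.98010327]
460.7807426627813 [1.48931867 0.46763716 0.9290949 ] [-0.69483005 -0.33207546 -0.63791621]
{'t': 0.1, 'joints': array([ 1.04536065e+00,  3.51203855e-01,  1.65235914e+00, -1.73367553e-05,
        1.13908429e+00, -8.45880331e-02]), 'qvel': array([-0.00032759, -0.00128502, -0.00310544,  0.00044402, -0.00107527,
        0.00034768]), 'tau': array([ 2.56159823e-03, -4.98029101e+01, -2.85711694e+01,  7.01162196e-02,
        2.38371844e-02, -1.49240833e-05]), 'position': array([0.23455165, 0.49723658, 0.3022438 ]), 'eef_rot': array([-1.50847898e-04,  2.18639638e-01,  9.75805529e-01, -5.05341828e-04]), 'contact_force': array([-0.43631859, -0.09672623, -0.05014443]), 'torque': array([ 0.00687161,  0.03440897, -0.04055791]), 'grip_force': 0.0, 'width': 0.9998472048225285}
```

View pics/top0.png

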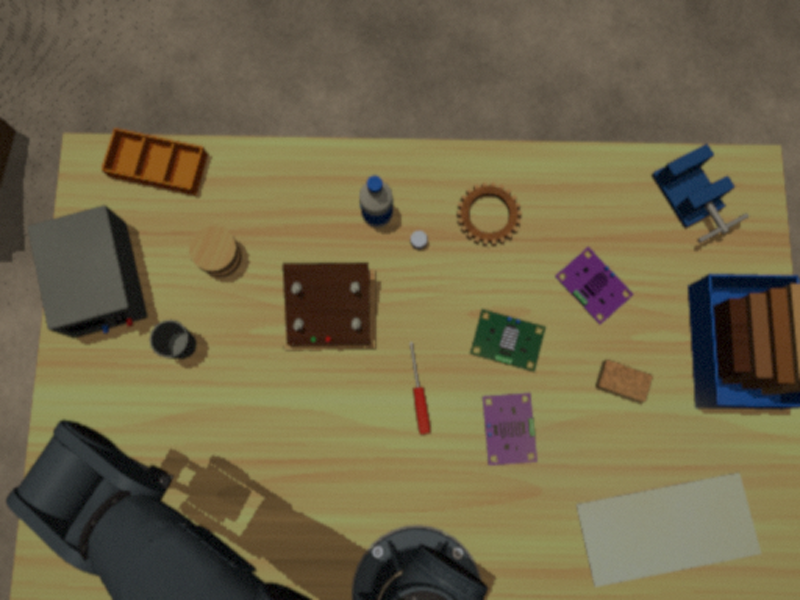

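View pics/scene0.png

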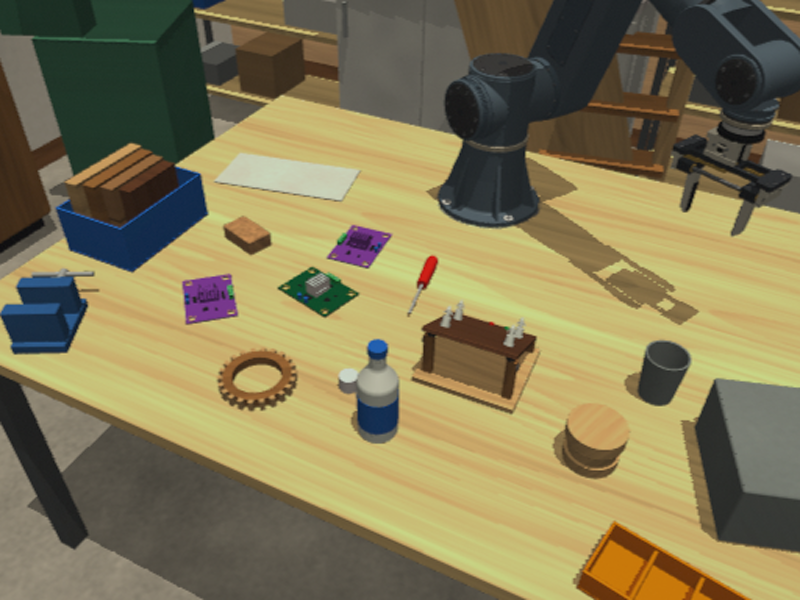

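The top view shows the board at about (508,340) and the stand at (328,305), low side toward the robot. The strip is on the board's robot side. Next I'll crop both, enlarged.

```bash
python3 - <<'E'
from h import *
A=cv2.imread('pics/raw_top.png')
# raw px = 800px*0.64
a=cv2.resize(A[160:230,172:247],None,fx=5.3,fy=5.3,interpolation=cv2.INTER_CUBIC)
b=cv2.resize(A[190:245,295:355],None,fx=6.6,fy=6.6,interpolation=cv2.INTER_CUBIC)
B=cv2.imread('pics/raw_scene.png')
c=cv2.resize(B[185:265,255:350],None,fx=4.2,fy=4.2,interpolation=cv2.INTER_CUBIC)[:,:400]
d=cv2.resize(B[165:205,175:232],None,fx=7,fy=7,interpolation=cv2.INTER_CUBIC)[:,:400]
o=np.zeros((600,800,3),np.uint8)
# top two rows
def put(i,x,y,h):
    i=i[:h,:400];o[y:y+i.shape[0],x:x+i.shape[1]]=i
put(a,0,0,371);put(b,400,0,363)
cv2.imwrite('pics/c1.png',o[:371]);
E
```

```text
(no output)
```

View pics/c1.png

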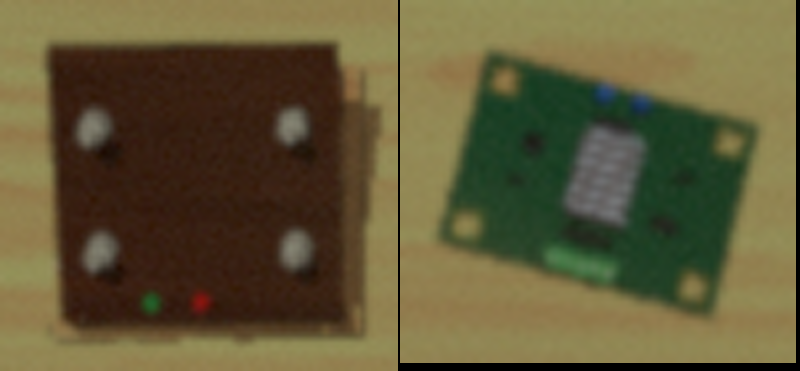

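Posts (crop a) at (92,128),(292,125),(100,252),(297,250), and panel corners (50,45),(337,43),(343,320),(65,322). Board corners (crop b): (490,52),(757,125),(713,317),(440,240). The strip is on the robot side.

```bash
python3 - <<'E'
from h import *
from scipy.optimize import least_squares as LS
c=cam('top')
ua=lambda P:(np.array(P)+.5)/5.3-.5+[172,160]
ub=lambda P:(np.array(P)-[400,0]+.5)/6.6-.5+[295,190]
bc=ub([(490,52),(757,125),(713,317),(440,240)])
M=np.array([(50,70,3),(50,-70,3),(-50,-70,3),(-50,70,3)])/1000
f=lambda p:(proj(c,M@R.from_euler('z',p[2]).as_matrix().T+[p[0],p[1],0])-bc).ravel()
s=LS(f,[.45,-.1,0]);print('board',s.x,np.degrees(s.x[2]),np.round(s.fun,1))
pc=ua([(50,45),(337,43),(343,320),(65,322)])
T=ua([(92,128),(292,125),(297,250),(100,252)])
P=np.array([(85,85,-18),(85,-85,-18),(-85,-85,-18),(-85,85,-18)])/1000
Q=np.array([(38,58,12),(38,-58,12),(-38,-58,12),(-38,58,12)])/1000
def pos(p,X): return X@(R.from_euler('z',p[2])*R.from_euler('y',-28,degrees=True)).as_matrix().T+[p[0],p[1],p[3]]
f=lambda p:np.r_[(proj(c,pos(p,P))-pc).ravel(),(proj(c,pos(p,Q))-T).ravel(),(p[3]-.096)*100]
s=LS(f,[.5,.15,0,.096]);print('seat',s.x,np.degrees(s.x[2]),np.round(s.fun,1))
o=bot.observe();q=o['eef_rot'];print(R.from_quat(q[[1,2,3,0]]).as_matrix().round(3))
w=cam('wrist');Rm=cv2.Rodrigues(w[1])[0];print(-Rm.T@w[2]-o['position'],Rm,w[0][0,0])
E
```

```text
board [ 0.50427363 -0.1882788  -0.25595481] -14.665130113086414 [-0.3 -0.3  0.5 -0.1  0.   0.1 -0.3  0.2]
seat [0.55444193 0.18591664 0.02797333 0.09373431] 1.6027536032534362 [-0.3 -0.6  0.5 -0.8  0.4 -1.4 -0.3 -1.2  0.   0.9  0.2  1.  -0.1  1.
 -0.3  1.  -0.2]
[[-0.904  0.427 -0.001]
 [ 0.427  0.904 -0.001]
 [ 0.    -0.001 -1.   ]]
[-0.07513972  0.03559582  0.08238481] [[ 0.42691185  0.9042904  -0.00226985]
 [ 0.86380061 -0.40705151  0.29691342]
 [ 0.267572   -0.12871655 -0.95490171]] 268.289113276025
```

```bash
python3 -m creep '[0.11,-0.155,0.057,0,0,14,1, 0.225,-0.311,0.057,0,0,27,1, 0.225,-0.311,0.057,0,0,27,1, 0.225,-0.311,0.057,0,0,27,1, 0.225,-0.311,0.057,0,0,27,1, 0.225,-0.311,0.057,0,0,27,1, 0.225,-0.311,0.057,0,0,27,1, 0.225,-0.311,0.057,0,0,27,1, 0.225,-0.311,0.057,0,0,27,1, 0.225,-0.311,0.057,0,0,27,1]'
python3 - <<'E'
from h import *
c=shot('wrist','w1.png',None,1.5625)
np.savez('w1.npz',K=c[0],r=c[1],t=c[2])
o=bot.observe();print(o['t'],o['position'],np.abs(o['qvel']).max())
E
```

```text
t: 1.1
position: [0.4599, 0.1857, 0.3594]
eef_rot: [-0.0, -0.014, 1.0, 0.0]
contact_force: [-0.3, 0.9, -0.2]
width: 0.996
grip_force: 0.0
1.15 [0.45932311 0.18656173 0.35935993] 0.029441975393672173
```

View pics/w1.png

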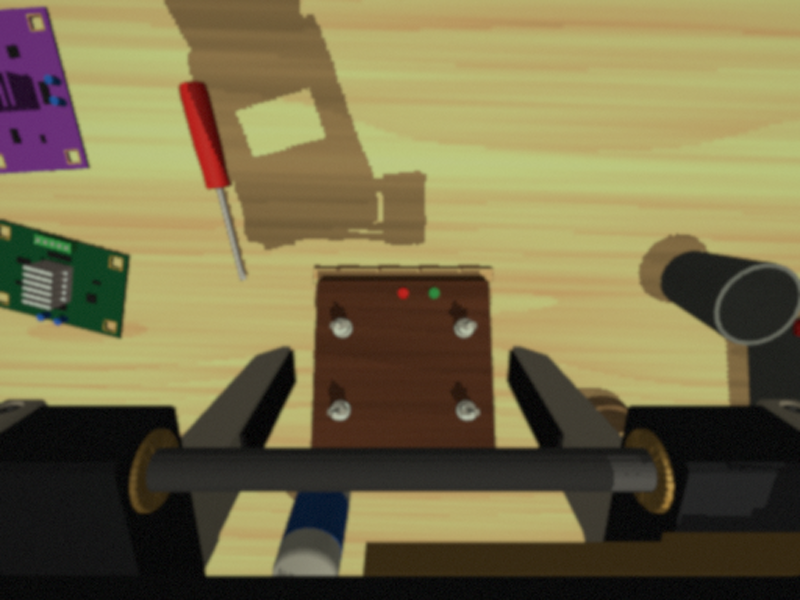

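The wrist view shows the stand between the fingers, with posts at about (342,328),(465,328),(340,410),(467,410). I'll enlarge that area.

```bash
python3 - <<'E'
from h import *
A=cv2.imread('pics/raw_w1.png')[168:288,198:320]
cv2.imwrite('pics/w1c.png',cv2.resize(A,None,fx=5,fy=5,interpolation=cv2.INTER_CUBIC))
E
```

```text
(no output)
```

View pics/w1c.png

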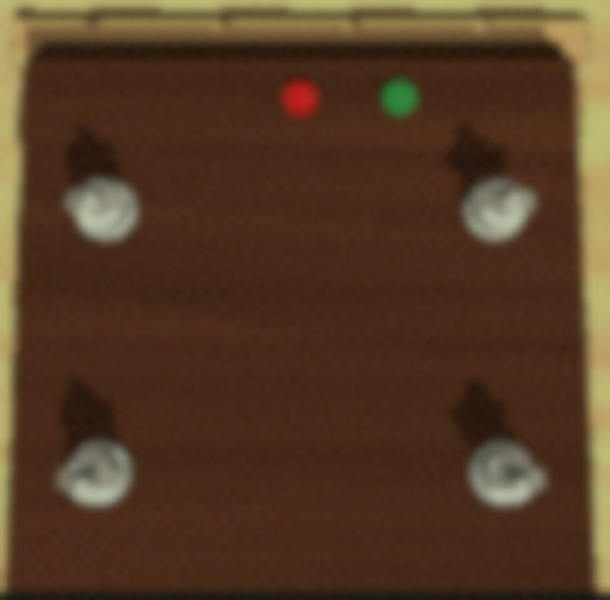

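```bash
python3 - <<'E'
from h import *
from scipy.optimize import least_squares as LS
d=np.load('w1.npz');c=(d['K'],d['r'],d['t'])
u=lambda P:(np.array(P)+.5)/5-.5+[198,168]
T=u([(106,210),(495,211),(502,473),(100,473)])  # strip side first: image left = -y
Q=np.array([(-38,-58,0),(-38,58,0),(38,58,0),(38,-58,0)])/1000
pc=u([(35,50),(570,50)]);P=np.array([(-85,-85,-18),(-85,85,-18)])/1000
def rot(p):return (R.from_euler('z',p[2])*R.from_euler('y',-28,degrees=True)).as_matrix()
def pos(p,X): return X@rot(p).T+[p[0],p[1],p[3]]
f=lambda p:np.r_[(proj(c,pos(p,Q))-T).ravel(),.3*(proj(c,pos(p,P))-pc).ravel()]
s=LS(f,[.55,.186,0,.096]);print('seat',s.x.round(4),np.degrees(s.x[2]),np.round(s.fun,1))
f2=lambda p:f(p)[:8];s=LS(f2,[.55,.186,0,.096]);print('posts',s.x.round(4),np.degrees(s.x[2]),np.round(s.fun,1))
f3=lambda p:f([*p,.096]);s=LS(f3,[.55,.186,0]);print('z fixed',s.x.round(4),np.degrees(s.x[2]),np.round(s.fun,1))
# board in this view, coarse
E
```

```text
seat [0.5567 0.1898 0.0272 0.0869] 1.5565181142630429 [ 0.  -0.2  0.1 -0.3  0.2  0.  -0.2 -0.1 -0.1  1.1 -0.1  1.1]
posts [0.5576 0.1898 0.0275 0.0857] 1.5756095983604643 [ 0.1  0.1 -0.  -0.1  0.   0.  -0.1 -0. ]
z fixed [0.5522 0.1896 0.0271] 1.5545614798359884 [-1.  -0.8  1.1 -0.9  1.2  0.8 -1.3  0.7 -0.5  0.7  0.3  0.7]
```

```bash
python3 -m creep '[-0.014,-0.359,-0.09,0,0,-16.4,1, -0.014,-0.359,-0.09,0,0,-16.4,1, -0.014,-0.359,-0.09,0,0,-16.4,1, -0.014,-0.359,-0.09,0,0,-16.4,1, -0.014,-0.359,-0.09,0,0,-16.4,1, -0.014,-0.359,-0.09,0,0,-16.4,1, -0.014,-0.359,-0.09,0,0,-16.4,1, -0.014,-0.359,-0.09,0,0,-16.4,1, -0.014,-0.359,-0.09,0,0,-16.4,1]'
python3 - <<'E'
from h import *
c=shot('wrist','w2.png',(150,120,380,285),3.4)
np.savez('w2.npz',K=c[0],r=c[1],t=c[2])
o=bot.observe();print(o['t'],o['position'],np.abs(o['qvel']).max())
E
```

```text
t: 2.05
position: [0.4454, -0.1731, 0.2688]
eef_rot: [-0.001, 0.128, 0.992, 0.0]
contact_force: [0.3, 1.7, -0.4]
width: 1.001
grip_force: 0.0
2.1 [ 0.44556298 -0.17186553  0.26924758] 0.03509723135546426
```

View pics/w2.png

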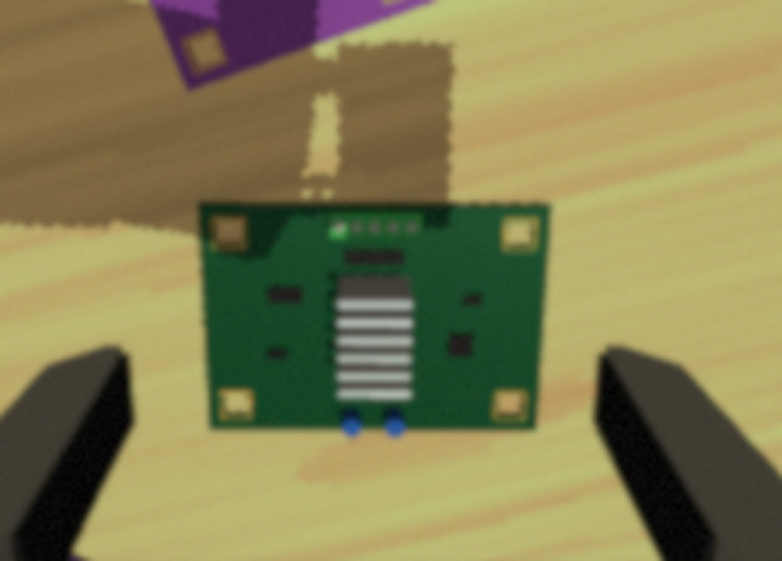

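Board corners in the crop: (200,204),(549,205),(536,429),(211,429). Holes at (229,233),(520,234),(510,404),(236,403).

```bash
python3 - <<'E'
from h import *
from scipy.optimize import least_squares as LS
d=np.load('w2.npz');c=(d['K'],d['r'],d['t'])
u=lambda P:(np.array(P)+.5)/3.4-.5+[150,120]
T=u([(200,204),(549,205),(536,429),(211,429),(229,233),(520,234),(510,404),(236,403)])
s4=np.array([(-1,-1),(-1,1),(1,1),(1,-1)])
M=np.c_[np.r_[s4*[.05,.07],s4*[.038,.058]],[.003]*4+[.002]*4]
for fz in(0,1):
  f=lambda p:(proj(c,M@R.from_euler('z',p[2]).as_matrix().T+[p[0],p[1],p[3]*fz])-T).ravel()
  s=LS(f,[.5,-.18,-.25,0]);b=s.x;print('board',b.round(4),np.degrees(b[2]),np.round(s.fun,1))
  print(s.x[:2]-bot.observe()['position'][:2])
q=bot.observe()['eef_rot'];print(R.from_quat(q[[1,2,3,0]]).as_matrix()[:,1])
E
```

```text
board [ 0.5051 -0.1847 -0.2594  0.    ] -14.865239175221069 [-0.8 -0.1  0.8 -0.1  0.3  0.5 -0.5  0.3  0.1 -0.2 -0.2 -0.3 -0.   0.1
  0.2  0.2]
[ 0.05957797 -0.01287248]
board [ 0.5059 -0.1849 -0.2594 -0.0021] -14.86478385383613 [-0.4  0.1  0.5  0.1  0.   0.3 -0.2  0.   0.4 -0.1 -0.5 -0.2 -0.3 -0.1
  0.5 -0. ]
[ 0.06037806 -0.01305752]
[2.53340651e-01 9.67376988e-01 5.27264672e-04]
```

```bash
python3 -m creep '[0.0595,-0.012,-0.04,0,0,-0.2,1, 0.0595,-0.012,-0.08,0,0,-0.2,1, 0.0595,-0.012,-0.12,0,0,-0.2,1, 0.0595,-0.012,-0.15,0,0,-0.2,1, 0.0595,-0.012,-0.17,0,0,-0.2,1, 0.0595,-0.012,-0.178,0,0,-0.2,1, 0.0595,-0.012,-0.178,0,0,-0.2,1, 0.0595,-0.012,-0.178,0,0,-0.2,-1, 0.0595,-0.012,-0.178,0,0,-0.2,-1, 0.0595,-0.012,-0.178,0,0,-0.2,-1]' 30
python3 -m creep '[0,0,0,0,0,0,-1, 0,0,0,0,0,0,-1]'
```

```text
t: 3.1
position: [0.5055, -0.1846, 0.0927]
eef_rot: [0.001, 0.129, 0.992, -0.0]
contact_force: [-0.1, -0.4, -0.5]
width: 0.788
grip_force: 0.0
t: 3.3
position: [0.5052, -0.1847, 0.092]
eef_rot: [0.0, 0.129, 0.992, -0.0]
contact_force: [0.2, 0.6, -0.7]
width: 0.619
grip_force: 0.0
```

```bash
python3 -m creep '[0,0,0,0,0,0,-1, 0,0,0,0,0,0,-1, 0,0,0,0,0,0,-1, 0,0,0,0,0,0,-1, 0,0,0,0,0,0,-1, 0,0,0,0,0,0,-1]'
python3 -m creep '[0,0,0.02,0,0,0,-1, 0,0,0.06,0,0,0,-1, 0,0,0.11,0,0,0,-1, 0,0,0.16,0,0,0,-1, 0,0,0.178,0,0,0,-1, 0,0,0.178,0,0,0,-1]'
python3 - <<'E'
from h import *
c=shot('wrist','w3.png',None,1.5625)
np.savez('w3.npz',K=c[0],r=c[1],t=c[2])
o=bot.observe();print(o['t'],o['position'],o['width'],o['eef_rot'])
E
```

```text
t: 3.9
position: [0.5051, -0.1846, 0.0917]
eef_rot: [-0.0, 0.129, 0.992, -0.0]
contact_force: [0.6, -0.2, 0.4]
width: 0.3
grip_force: 30.0
t: 4.5
position: [0.5058, -0.1849, 0.2723]
eef_rot: [0.002, 0.129, 0.992, -0.001]
contact_force: [0.1, 0.5, -1.6]
width: 0.305
grip_force: 30.0
4.55 [ 0.50513479 -0.18456746  0.27000471] 0.2964998413172826 [ 6.61990731e-04  1.29277763e-01  9.91608180e-01 -1.95533014e-04]
```

View pics/w3.png

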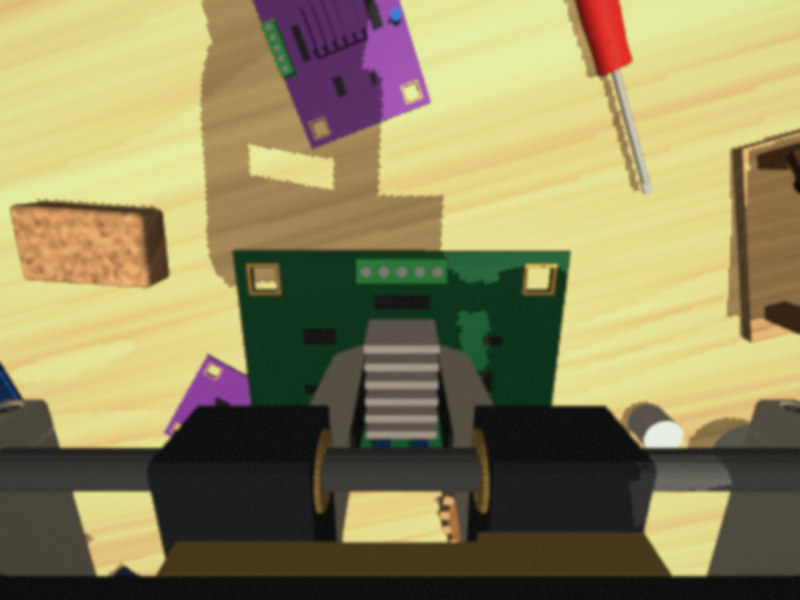

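The board is held level and square, with front corners at (234,251) and (571,251) and holes at (264,279) and (540,279). Next is its pose in the hand and the goal.

```bash
python3 - <<'E'
from h import *
from scipy.optimize import least_squares as LS
d=np.load('w3.npz');c=(d['K'],d['r'],d['t'])
o=bot.observe();q=o['eef_rot'];Rt=R.from_quat(q[[1,2,3,0]]).as_matrix();pt=o['position']
u=lambda P:(np.array(P)+.5)/1.5625-.5
T=u([(234,251),(571,251),(264,279),(540,279)])
M=np.array([(-50,-70,3),(-50,70,3),(-38,-58,3),(-38,58,3)])/1000
F=np.diag([-1,1,-1.])
def board(p):return R.from_euler('zy',p[2:4]).as_matrix()@F
def f(p,k):
  p=list(p)+[0]*(4-len(p));X=M@board(p).T+[p[0],p[1],.0917];return (proj(c,X@Rt.T+pt)-T).ravel()
for n in(3,4):
  s=LS(f,[0]*n,args=(n,));print(s.x,np.degrees(s.x[2:]),s.fun.round(1))
p=LS(f,[0]*3,args=(3,)).x
Rs=(R.from_euler('z',1.56,degrees=True)*R.from_euler('y',-28,degrees=True)).as_matrix();ps=np.array([.5567,.1898,.087])
Rb=np.array(board([*p,0]));tb=np.array([p[0],p[1],.0917])
Rg=Rs@Rb.T
np.savez('goal.npz',Rg=Rg,tb=tb,Rs=Rs,ps=ps)
print('rotvec',np.degrees((R.from_matrix(Rg@Rt.T)).as_rotvec()),'n',Rs[:,2],'xs',Rs[:,0])
for h in(.06,.03,.01,0):
  P=ps+Rs[:,2]*h-Rg@tb;print(h,P,P-pt)
E
```

```text
[-1.83167417e-03  5.04588081e-05 -6.34917415e-05] [-0.00363781] [ 0.7 -0.  -0.9 -0.   1.6 -0.2 -1.3 -0.2]
[-1.36127052e-03  4.78777265e-05 -6.62785401e-05  3.91192161e-02] [-0.00379748  2.24136598] [-0.6  0.1  0.3  0.1  0.8 -0.1 -0.5 -0.1]
rotvec [ -3.23032364 -27.82921872  16.08813547] n [-0.46929756 -0.01278079  0.88294759] xs [0.88262034 0.02403716 0.46947156]
0.06 [0.48389225 0.1877668  0.22008323] [-0.02124254  0.37233426 -0.04992148]
0.03 [0.49797118 0.18815023 0.1935948 ] [-0.00716361  0.37271768 -0.07640991]
0.01 [0.50735713 0.18840584 0.17593585] [ 0.00222234  0.3729733  -0.09406886]
0 [0.51205011 0.18853365 0.16710637] [ 0.00691531  0.37310111 -0.10289833]
```

```bash
python3 -m creep '[-0.002,0.045,0,-0.4,-3.5,2,-1, -0.005,0.09,0,-0.8,-7,4,-1, -0.007,0.14,0,-1.2,-10.5,6,-1, -0.009,0.19,0,-1.6,-14,8,-1, -0.011,0.24,0,-2,-17.5,10,-1, -0.013,0.29,0,-2.4,-21,12,-1, -0.014,0.335,0,-2.8,-24.4,14,-1, -0.014,0.36,0,-3.23,-27.83,16.09,-1, -0.014,0.3725,-0.02,-3.23,-27.83,16.09,-1, -0.014,0.3725,-0.063,-3.23,-27.83,16.09,-1]'
python3 -m creep '[0,0,0,0,0,0,-1, 0,0,0,0,0,0,-1]'
python3 - <<'E'
from h import *
c=shot('wrist','w4.png',None,1.5625)
A=cv2.imread('pics/raw_w4.png')
s=bot.read_camera('scene')[:,:,::-1]
cv2.imwrite('pics/raw_s4.png',s)
x=cv2.resize(A[150:280,130:390],None,fx=3,fy=3,interpolation=cv2.INTER_CUBIC)
y=cv2.resize(s[150:246,235:370],None,fx=2.2,fy=2.2,interpolation=cv2.INTER_CUBIC)
o=np.zeros((600,780,3),np.uint8);o[:390]=x[:390,:780];y=y[:210];o[390:390+y.shape[0],:y.shape[1]]=y;cv2.imwrite('pics/c4.png',o)
np.savez('w4.npz',K=c[0],r=c[1],t=c[2])
g=np.load('goal.npz');q=(s:=bot.observe())['eef_rot'];Rt=R.from_quat(q[[1,2,3,0]]).as_matrix()
E=R.from_matrix(g['Rg']@Rt.T);print('err deg',np.degrees(E.as_rotvec()))
pb=s['position']+Rt@g['tb'];print('board in seat mm',g['Rs'].T@(pb-g['ps'])*1e3,s['t'],s['contact_force'],s['width'])
E
```

```text
t: 5.55
position: [0.4911, 0.19, 0.2064]
eef_rot: [0.242, -0.015, 0.97, 0.005]
contact_force: [0.8, -1.3, -2.8]
width: 0.299
grip_force: 30.0
t: 5.75
position: [0.4906, 0.1876, 0.2056]
eef_rot: [0.239, -0.013, 0.971, 0.003]
contact_force: [0.2, 0.2, -1.6]
width: 0.298
grip_force: 30.0
err deg [-0.02517587 -0.02756945  0.02573385]
board in seat mm [ 0.98463593 -0.24425927 45.50175868] 5.85 [ 0.5899579   0.23875986 -2.31455449] 0.3003910507673859
```

View pics/c4.png

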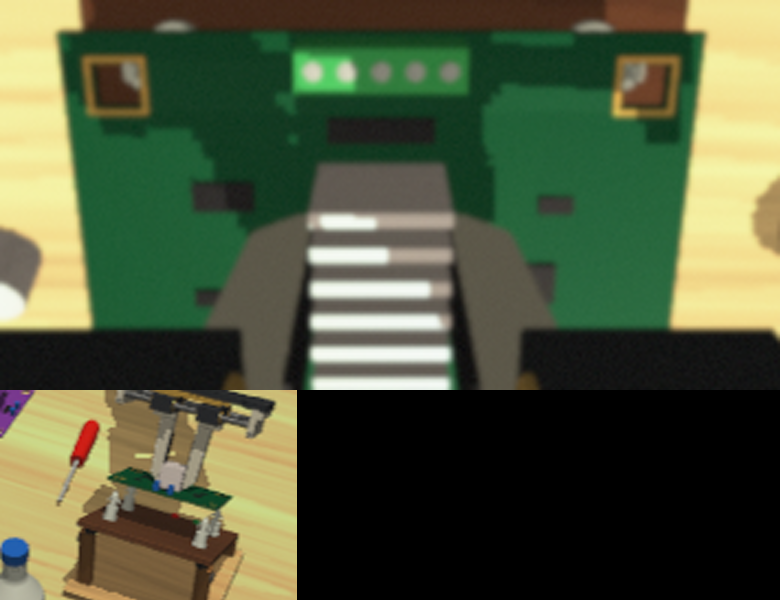

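Through the holes I see the posts at about (132,73) and (632,77) in the crop, and shoulder edges at (173,25) and (593,25). I'll compare that with the model's prediction.

```bash
python3 - <<'E'
from h import *
d=np.load('w4.npz');c=(d['K'],d['r'],d['t']);g=np.load('goal.npz')
cr=lambda X:((proj(c,X)-[130,150]+.5)*3-.5).round(0).tolist()
S=lambda X:np.array(X)/1e3@g['Rs'].T+g['ps']
for z in(19.5,13.5,5,0):print(z,cr(S([(-38,-58,z),(-38,58,z)])))
print('shoulder low edge',cr(S([(-45,-58,0),(-45,58,0)])),'panel low',cr(S([(-85,-85,-18),(-85,85,-18)])))
o=bot.observe();q=o['eef_rot'];Rt=R.from_quat(q[[1,2,3,0]]).as_matrix();pb=o['position']+Rt@g['tb']
B=lambda X:np.array(X)/1e3@g['Rs'].T+pb
print('hole top',cr(B([(-38,-58,3),(-38,58,3)])),'corners',cr(B([(-50,-70,3),(-50,70,3)])))
E
```

```text
19.5 [[155.0, 69.0], [613.0, 70.0]]
13.5 [[161.0, 64.0], [606.0, 64.0]]
5 [[169.0, 57.0], [598.0, 57.0]]
0 [[174.0, 53.0], [593.0, 53.0]]
shoulder low edge [[172.0, 28.0], [595.0, 28.0]] panel low [[81.0, -125.0], [686.0, -124.0]]
hole top [[119.0, 104.0], [647.0, 105.0]] corners [[58.0, 51.0], [709.0, 51.0]]
```

```bash
python3 - <<'E'
from h import *
from scipy.optimize import least_squares as LS
g=np.load('goal.npz')
d=np.load('w4.npz');c=(d['K'],d['r'],d['t'])
T=(np.array([(59,33),(704,33),(116,86),(647,86)])+.5)/3-.5+[130,150]
M=np.array([(-50,-70,3),(-50,70,3),(-38,-58,3),(-38,58,3)])/1000
def f(p):
  X=M@R.from_euler('zy',[p[3],p[4]]).as_matrix().T+p[:3];return np.r_[(proj(c,X@g['Rs'].T+g['ps'])-T).ravel(),p[4]/np.radians(2),(p[2]-.0455)/.002]
s=LS(f,[0,0,.045,0,0]);print('board in seat, w4:',(s.x[:3]*1e3).round(2),np.degrees(s.x[3:]),s.fun.round(1))
# camera in tool frame, several readings
for i in range(2):
  w=cam('wrist');o=bot.observe();q=o['eef_rot'];Rt=R.from_quat(q[[1,2,3,0]]).as_matrix();Rm=cv2.Rodrigues(w[1])[0]
  print(Rt.T@(-Rm.T@w[2]-o['position']), np.degrees(R.from_matrix(Rm@Rt).as_rotvec()))
# w4 camera vs. now ; w1,w3 camera vs commanded tool
for n,P,a in(('w1',[.4599,.1862,.3593],91.6),('w3',[.5052,-.1847,.270],75.1),('w2',[.4457,-.1727,.269],75.3)):
  e=np.load(n+'.npz');Rm=cv2.Rodrigues(e['r'])[0];Ry=np.radians(a);y=np.array([np.cos(Ry),np.sin(Ry),0]);z=np.array([0,0,-1.]);Rt=np.c_[np.cross(y,z),y,z]
  print(n,Rt.T@(-Rm.T@e['t']-P),np.degrees(R.from_matrix(Rm@Rt).as_rotvec()))
E
```

```text
board in seat, w4: [-2.62 -0.55 44.67] [ 0.05387454 -1.08081128] [-0.6 -0.2  0.6 -0.2  0.6  0.2 -0.6  0.2 -0.5 -0.4]
[ 8.29692439e-02 -7.19871899e-05 -8.21884640e-02] [ 13.51242181  13.57164728 -89.24617742]
[ 8.29692439e-02 -7.19871899e-05 -8.21884640e-02] [ 13.51242181  13.57164728 -89.24617742]
w1 [ 0.08312383 -0.00061457 -0.08254687] [ 13.48085498  13.53951849 -89.26223693]
w3 [ 8.28700497e-02 -1.28999851e-06 -8.42670428e-02] [ 13.68765625  13.85305868 -89.18415065]
w2 [ 0.0831897  -0.00046923 -0.08227168] [ 13.43898183  13.51377764 -89.29356337]
```

```bash
python3 -m creep '[0.0054,0.0007,-0.006,0,0,0,-1, 0.009,0.0008,-0.012,0,0,0,-1, 0.0126,0.0008,-0.0194,0,0,0,-1, 0.0126,0.0008,-0.0194,0,0,0,-1, 0.0126,0.0008,-0.0194,0,0,0,-1]'
python3 -m creep '[0.0012,0,-0.0022,0,0,0,-1, 0.0023,0,-0.0044,0,0,0,-1, 0.0035,0,-0.0066,0,0,0,-1, 0.0035,0,-0.0066,0,0,0,-1]'
cat > st.py <<'E'
from h import *
import sys
g=np.load('goal.npz');F=[];P=[]
o=bot.observe();q=o['eef_rot'];Rt=R.from_quat(q[[1,2,3,0]]).as_matrix()
print('tcp->board pt in seat mm',(g['Rs'].T@(o['position']+Rt@g['tb']-g['ps'])*1e3).round(2),'F seat',(g['Rs'].T@o['contact_force']).round(1),'T',(g['Rs'].T@o['torque']).round(2),o['t'])
E
python3 st.py
```

```text
t: 6.35
position: [0.5042, 0.1886, 0.1875]
eef_rot: [0.242, -0.013, 0.97, 0.003]
contact_force: [-2.3, -2.7, 4.7]
width: 0.294
grip_force: 30.0
t: 6.75
position: [0.5075, 0.1888, 0.1818]
eef_rot: [0.242, -0.013, 0.97, 0.003]
contact_force: [-15.8, -2.6, 24.3]
width: 0.3
grip_force: 30.0
tcp->board pt in seat mm [ 2.91  0.36 15.16] F seat [-2.5 -2.1 28.9] T [-0.36  0.75  0.04] 6.75
```

```bash
python3 -m creep '[-0.0014,0,0.0027,0,0,0,-1, -0.0028,0,0.0053,0,0,0,-1, -0.0028,0,0.0053,0,0,0,-1, -0.0028,0,0.0053,0,0,0,-1]'
python3 st.py
python3 - <<'E'
from h import *
c=cam('wrist');A=bot.read_camera('wrist')[:,:,::-1].copy();s=bot.read_camera('scene')[:,:,::-1].copy()
np.savez('w5.npz',K=c[0],r=c[1],t=c[2])
cv2.imwrite('pics/raw_w5.png',A);cv2.imwrite('pics/raw_s5.png',s)
x=cv2.resize(A[150:210,140:380],None,fx=3.3,fy=3.3,interpolation=cv2.INTER_CUBIC)
y=cv2.resize(s[172:252,255:365],None,fx=4.5,fy=4.5,interpolation=cv2.INTER_CUBIC)
o=np.zeros((600,800,3),np.uint8);o[:x.shape[0],:x.shape[1]]=x;o[200:200+y.shape[0],:y.shape[1]]=y;cv2.imwrite('pics/c5.png',o)
E
```

```text
t: 7.15
position: [0.5048, 0.1887, 0.1866]
eef_rot: [0.242, -0.013, 0.97, 0.003]
contact_force: [-3.7, 0.1, 7.7]
width: 0.302
grip_force: 30.0
tcp->board pt in seat mm [ 2.75  0.36 20.56] F seat [0.4 0.2 8.5] T [-0.31  0.29  0.06] 7.15
```

View pics/c5.png

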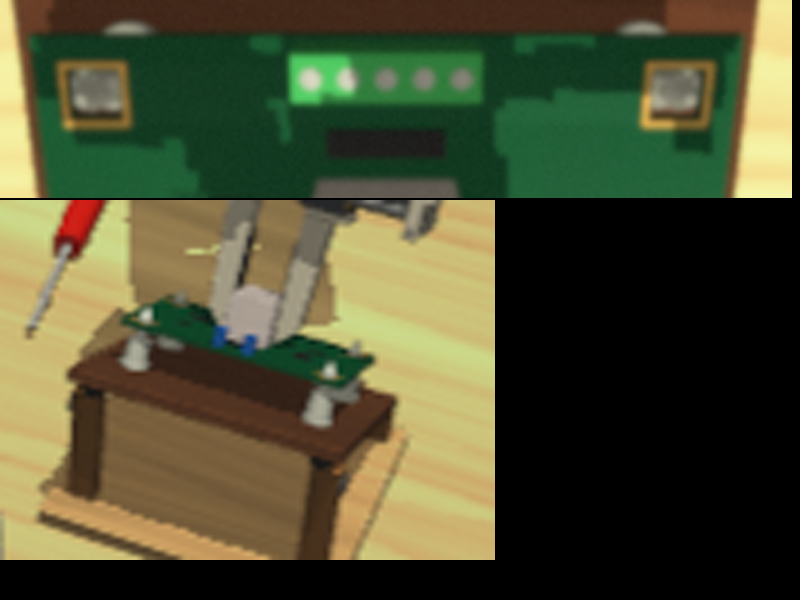

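The tips stand through all four holes and the board rests on the barbs. I'll release, retreat along the normal, and shut the fingers on the way to corner 0.

```bash
python3 -m creep '[-0.0004,0,0.0007,0,0,0,-1, -0.0004,0,0.0007,0,0,0,0.2, -0.0004,0,0.0007,0,0,0,0.2, -0.0004,0,0.0007,0,0,0,0.2, -0.0004,0,0.0007,0,0,0,0.2, -0.0004,0,0.0007,0,0,0,0.2]'
python3 st.py
python3 -m creep '[-0.005,0,0.009,0,0,0,0.2, -0.01,-0.0003,0.02,0,0,0,0.2, -0.0169,-0.0005,0.0318,0,0,0,0.2, -0.0358,-0.052,0.021,0,0,0,-1, -0.0358,-0.052,0.021,0,0,0,-1, -0.0358,-0.052,0.021,0,0,0,-1, -0.0358,-0.052,0.021,0,0,0,-1, -0.0358,-0.052,0.021,0,0,0,-1, -0.0358,-0.052,0.021,0,0,0,-1, -0.0358,-0.052,0.021,0,0,0,-1]'
python3 st.py
```

```text
t: 7.85
position: [0.504, 0.1887, 0.1866]
eef_rot: [0.241, -0.013, 0.97, 0.003]
contact_force: [0.0, 1.0, -0.0]
width: 0.595
grip_force: 0.0
tcp->board pt in seat mm [ 1.96  0.42 20.99] F seat [ 0.  1. -0.] T [-0.02  0.17  0.  ] 7.85
t: 8.85
position: [0.4684, 0.1372, 0.2078]
eef_rot: [0.241, -0.014, 0.97, 0.003]
contact_force: [0.5, 0.1, 0.1]
width: 0.042
grip_force: 0.0
tcp->board pt in seat mm [-20.84 -50.11  57.06] F seat [ 0.5  0.1 -0.1] T [ 0.04  0.22 -0.06] 8.85
```

```bash
python3 -m creep '[0.006,0.0002,-0.0113,0,0,0,-1, 0.012,0.0003,-0.0225,0,0,0,-1, 0.0169,0.0005,-0.0318,0,0,0,-1, 0.0174,0.0005,-0.0327,0,0,0,-1, 0.0178,0.0005,-0.0335,0,0,0,-1, 0.0183,0.0005,-0.0344,0,0,0,-1, 0.0188,0.0005,-0.0353,0,0,0,-1]'; python3 st.py
python3 -m creep '[0.0005,0,-0.0009,0,0,0,-1, 0.0009,0,-0.0018,0,0,0,-1, 0.0014,0,-0.0026,0,0,0,-1]'; python3 st.py
```

```text
t: 9.55
position: [0.487, 0.1373, 0.1729]
eef_rot: [0.242, -0.013, 0.97, 0.003]
contact_force: [-4.1, 0.2, 4.3]
width: 0.01
grip_force: 2.7
tcp->board pt in seat mm [-20.71 -50.51  17.49] F seat [-1.6  0.3  5.8] T [ 0.    0.35 -0.03] 9.55
t: 9.85
position: [0.4884, 0.1373, 0.1704]
eef_rot: [0.242, -0.013, 0.97, 0.003]
contact_force: [-7.8, -0.4, 10.7]
width: 0.006
grip_force: 6.7
tcp->board pt in seat mm [-20.63 -50.55  14.67] F seat [-1.9 -0.2 13.1] T [ 0.1   0.48 -0.  ] 9.85
```

Contact at about 17.5. Continuing in small steps.

```bash
for i in 1; do python3 -m creep '[0.0005,0,-0.0009,0,0,0,-1, 0.0009,0,-0.0018,0,0,0,-1, 0.0009,0,-0.0018,0,0,0,-1]' >/dev/null; python3 st.py; done
python3 -m creep '[0.0005,0,-0.0009,0,0,0,-1, 0.0009,0,-0.0018,0,0,0,-1, 0.0009,0,-0.0018,0,0,0,-1]'>/dev/null; python3 st.py
```

```text
tcp->board pt in seat mm [-20.56 -50.6   12.82] F seat [-1.2 -0.9 16.1] T [-0.08  0.41 -0.  ] 10.15
tcp->board pt in seat mm [-20.51 -50.64  10.96] F seat [-1.9 -1.3 18.8] T [-0.16  0.4  -0.06] 10.45
```

```bash
python3 -m creep '[0.0005,0,-0.0009,0,0,0,-1, 0.0009,0,-0.0018,0,0,0,-1, 0.0009,0,-0.0018,0,0,0,-1]' >/dev/null; python3 st.py
python3 -m creep '[0.0005,0,-0.0009,0,0,0,-1, 0.0007,0,-0.0013,0,0,0,-1, 0.0007,0,-0.0013,0,0,0,-1]'>/dev/null; python3 st.py
```

```text
tcp->board pt in seat mm [-20.54 -50.62   8.87] F seat [-1.8 -0.6 17.2] T [-0.07  0.42 -0.07] 10.75
tcp->board pt in seat mm [-20.44 -50.62   7.62] F seat [-1.5 -1.5 22.5] T [-0.08  0.48 -0.03] 11.05
```

```bash
python3 -m creep '[0.0003,0,-0.0006,0,0,0,-1, 0.0005,0,-0.0009,0,0,0,-1, 0.0005,0,-0.0009,0,0,0,-1]'>/dev/null; python3 st.py
python3 - <<'E'
from h import *
s=bot.read_camera('scene')[:,:,::-1].copy();cv2.imwrite('pics/raw_s6.png',s)
A=bot.read_camera('wrist')[:,:,::-1].copy();cv2.imwrite('pics/raw_w6.png',A)
E
```

```text
tcp->board pt in seat mm [-20.38 -50.59   6.76] F seat [-1.7 -1.  26.2] T [-0.04  0.54 -0.02] 11.35
```

```bash
python3 -m creep '[-0.009,0,0.017,0,0,0,-1, -0.0178,-0.0005,0.0336,0,0,0,-1, -0.019,0.05,0.0336,0,0,0,-1, -0.0206,0.1005,0.0336,0,0,0,-1, -0.0206,0.1005,0.0336,0,0,0,-1, -0.015,0.1007,0.023,0,0,0,-1, -0.0094,0.1008,0.0124,0,0,0,-1, -0.0075,0.1008,0.0088,0,0,0,-1, -0.0065,0.1008,0.0071,0,0,0,-1, -0.0056,0.1008,0.0053,0,0,0,-1]' >/dev/null; python3 st.py
python3 -m creep '[0.0005,0,-0.0009,0,0,0,-1, 0.0009,0,-0.0018,0,0,0,-1, 0.0009,0,-0.0018,0,0,0,-1]' >/dev/null; python3 st.py
```

```text
tcp->board pt in seat mm [-20.92  49.27  11.22] F seat [0.2 2.4 7.8] T [0.5 0.2 0. ] 12.45
tcp->board pt in seat mm [-20.85  49.22   9.47] F seat [-2.6  3.6 13.5] T [ 0.5   0.47 -0.  ] 12.75
```

```bash
python3 -m creep '[0.0005,0,-0.0009,0,0,0,-1, 0.0009,0,-0.0018,0,0,0,-1, 0.0009,0,-0.0018,0,0,0,-1]' >/dev/null; python3 st.py
python3 -m creep '[0.0005,0,-0.0009,0,0,0,-1, 0.0007,0,-0.0013,0,0,0,-1, 0.0007,0,-0.0013,0,0,0,-1]'>/dev/null; python3 st.py
```

```text
tcp->board pt in seat mm [-20.77  49.23   7.82] F seat [-2.1  2.9 21.1] T [ 0.43  0.67 -0.01] 13.05
tcp->board pt in seat mm [-20.76  49.25   6.57] F seat [-3.5  1.7 24.8] T [0.47 0.81 0.01] 13.35
```

```bash
python3 -m creep '[-0.0094,-0.0003,0.0177,0,0,0,-1, 0.0109,0.0003,0.0285,0,0,0,-1, 0.0312,0.0008,0.0393,0,0,0,-1, 0.0312,0.0008,0.0393,0,0,0,-1, 0.0348,0.0009,0.0325,0,0,0,-1, 0.0357,0.0009,0.0308,0,0,0,-1, 0.0367,0.001,0.029,0,0,0,-1]' >/dev/null; python3 st.py
python3 -m creep '[0.0005,0,-0.0009,0,0,0,-1, 0.0009,0,-0.0018,0,0,0,-1, 0.0009,0,-0.0018,0,0,0,-1]' >/dev/null; python3 st.py
```

```text
tcp->board pt in seat mm [23.92 49.26 14.01] F seat [ 0.8 -4.9 12.2] T [-0.88 -0.02 -0.03] 14.05
tcp->board pt in seat mm [24.02 49.28 12.47] F seat [ 0.5 -3.7 15.8] T [-0.99 -0.01 -0.06] 14.35
```

```bash
python3 -m creep '[0.0005,0,-0.0009,0,0,0,-1, 0.0009,0,-0.0018,0,0,0,-1, 0.0009,0,-0.0018,0,0,0,-1]' >/dev/null; python3 st.py
python3 -m creep '[0.0005,0,-0.0009,0,0,0,-1, 0.0009,0,-0.0018,0,0,0,-1, 0.0009,0,-0.0018,0,0,0,-1]' >/dev/null; python3 st.py
```

```text
tcp->board pt in seat mm [24.1  49.27 10.75] F seat [ 0.  -4.9 20.2] T [-0.99  0.13 -0.04] 14.65
tcp->board pt in seat mm [24.22 49.35  8.92] F seat [-0.2 -5.  24.2] T [-0.94  0.17 -0.07] 14.95
```

```bash
python3 -m creep '[0.0003,0,-0.0006,0,0,0,-1, 0.0006,0,-0.0011,0,0,0,-1, 0.0006,0,-0.0011,0,0,0,-1]' >/dev/null; python3 st.py
python3 -m creep '[0.0003,0,-0.0006,0,0,0,-1, 0.0006,0,-0.0011,0,0,0,-1, 0.0006,0,-0.0011,0,0,0,-1]' >/dev/null; python3 st.py
```

```text
tcp->board pt in seat mm [24.13 49.32  7.26] F seat [ 1.8 -3.9 11.7] T [-0.8  -0.12  0.02] 15.25
tcp->board pt in seat mm [24.14 49.3   6.12] F seat [ 1.7 -3.8 17.3] T [-0.82  0.07 -0.04] 15.55
```

```bash
python3 -m creep '[0.0003,0,-0.0006,0,0,0,-1, 0.0006,0,-0.0011,0,0,0,-1, 0.0006,0,-0.0011,0,0,0,-1]' >/dev/null; python3 st.py
python3 -m creep '[-0.009,0,0.017,0,0,0,-1, -0.0178,-0.0005,0.0336,0,0,0,-1, -0.0166,-0.0505,0.0336,0,0,0,-1, -0.015,-0.1015,0.0336,0,0,0,-1, -0.015,-0.1015,0.0336,0,0,0,-1, -0.0092,-0.1013,0.0227,0,0,0,-1, -0.0036,-0.1012,0.0121,0,0,0,-1, -0.0022,-0.1011,0.0095,0,0,0,-1, -0.0012,-0.1011,0.0077,0,0,0,-1]' >/dev/null; python3 st.py
```

```text
tcp->board pt in seat mm [24.15 49.35  5.12] F seat [-0.  -4.4 22.4] T [-0.9   0.32 -0.04] 15.85
tcp->board pt in seat mm [ 24.   -50.08  12.32] F seat [0.6 0.2 0. ] T [ 0.01  0.32 -0.01] 16.75
```

```bash
python3 -m creep '[0.0009,0,-0.0018,0,0,0,-1, 0.0014,0,-0.0026,0,0,0,-1, 0.0014,0,-0.0026,0,0,0,-1]' >/dev/null; python3 st.py
python3 -m creep '[0.0005,0,-0.0009,0,0,0,-1, 0.0009,0,-0.0018,0,0,0,-1, 0.0009,0,-0.0018,0,0,0,-1]' >/dev/null; python3 st.py
```

```text
tcp->board pt in seat mm [ 24.94 -50.85  10.45] F seat [-0.4  0.8 -0.3] T [ 0.07  0.19 -0.03] 17.05
tcp->board pt in seat mm [ 25.06 -51.06   8.59] F seat [-0.2  0.5  5.8] T [ 0.2   0.27 -0.01] 17.35
```

```bash
python3 -m creep '[0.0005,0,-0.0009,0,0,0,-1, 0.0009,0,-0.0018,0,0,0,-1, 0.0009,0,-0.0018,0,0,0,-1]' >/dev/null; python3 st.py
python3 -m creep '[0.0003,0,-0.0006,0,0,0,-1, 0.0006,0,-0.0011,0,0,0,-1, 0.0006,0,-0.0011,0,0,0,-1]' >/dev/null; python3 st.py
```

```text
tcp->board pt in seat mm [ 25.13 -51.05   6.88] F seat [-2.5  0.4 13.7] T [ 0.11  0.51 -0.07] 17.65
tcp->board pt in seat mm [ 25.14 -51.06   5.86] F seat [-1.9  0.1 18.9] T [ 0.09  0.71 -0.02] 17.95
```

```bash
python3 -m creep '[0.0003,0,-0.0006,0,0,0,-1, 0.0006,0,-0.0011,0,0,0,-1, 0.0006,0,-0.0011,0,0,0,-1]' >/dev/null; python3 st.py
python3 -m creep '[0.0003,0,-0.0006,0,0,0,-1, 0.0003,0,-0.0006,0,0,0,-1, 0.0003,0,-0.0006,0,0,0,-1]' >/dev/null; python3 st.py
```

```text
tcp->board pt in seat mm [ 25.13 -51.08   4.8 ] F seat [-3.2  0.4 23.4] T [0.05 0.86 0.01] 18.25
tcp->board pt in seat mm [ 25.14 -51.07   4.3 ] F seat [-4.   0.8 26. ] T [0.1  0.95 0.02] 18.55
```

```bash
python3 -m creep '[-0.0056,-0.0002,0.0106,0,0,0,-1, -0.0259,-0.0007,-0.0002,0,0,0,-1, -0.0462,-0.0013,-0.011,0,0,0,-1, -0.0462,-0.0013,-0.011,0,0,0,-1, -0.0437,-0.0012,-0.0157,0,0,0,-1, -0.0428,-0.0012,-0.0175,0,0,0,-1, -0.0428,-0.0012,-0.0175,0,0,0,-1]' >/dev/null; python3 st.py
python3 -m creep '[0.0005,0,-0.0009,0,0,0,-1, 0.0009,0,-0.0018,0,0,0,-1, 0.0009,0,-0.0018,0,0,0,-1]' >/dev/null; python3 st.py
```

```text
tcp->board pt in seat mm [-20.23 -51.2    7.61] F seat [ 0.8  0.5 10.4] T [ 0.15  0.26 -0.03] 19.25
tcp->board pt in seat mm [-20.19 -51.19   6.02] F seat [-1.7  0.4 18.2] T [ 0.08  0.52 -0.02] 19.55
```

```bash
python3 -m creep '[0.0003,0,-0.0006,0,0,0,-1, 0.0006,0,-0.0011,0,0,0,-1, 0.0006,0,-0.0011,0,0,0,-1]' >/dev/null; python3 st.py
python3 -m creep '[-0.009,0,0.017,0,0,0,-1, -0.0178,-0.0005,0.0336,0,0,0,-1, -0.019,0.05,0.0336,0,0,0,-1, -0.0206,0.1005,0.0336,0,0,0,-1, -0.0206,0.1005,0.0336,0,0,0,-1, -0.015,0.1007,0.023,0,0,0,-1, -0.0066,0.1008,0.0071,0,0,0,-1, -0.0052,0.1008,0.0044,0,0,0,-1, -0.0042,0.1008,0.0026,0,0,0,-1, -0.0042,0.1008,0.0026,0,0,0,-1]' >/dev/null; python3 st.py
```

```text
tcp->board pt in seat mm [-20.17 -51.21   4.98] F seat [-1.7  0.  21.8] T [ 0.13  0.6  -0.01] 19.85
tcp->board pt in seat mm [-21.76  48.51   7.25] F seat [-3.3  2.9 12.3] T [0.52 0.97 0.06] 20.85
```

```bash
python3 -m creep '[0.0005,0,-0.0009,0,0,0,-1, 0.0009,0,-0.0018,0,0,0,-1, 0.0009,0,-0.0018,0,0,0,-1]' >/dev/null; python3 st.py
python3 -m creep '[0.0003,0,-0.0005,0,0,0,-1, 0.0003,0,-0.0005,0,0,0,-1]' >/dev/null; python3 st.py
```

```text
tcp->board pt in seat mm [-21.72  48.49   5.77] F seat [-5.3  2.7 18.8] T [ 0.35  1.19 -0.  ] 21.15
tcp->board pt in seat mm [-21.74  48.5    5.33] F seat [-5.6  2.1 20.8] T [ 0.35  1.27 -0.05] 21.35
```

```bash
python3 -m creep '[0.0003,0,-0.0005,0,0,0,-1, 0.0005,0,-0.0009,0,0,0,-1, 0.0005,0,-0.0009,0,0,0,-1]' >/dev/null; python3 st.py
python3 -m creep '[-0.009,0,0.017,0,0,0,-1, -0.0188,-0.0005,0.0353,0,0,0,-1, -0.0774,-0.0507,0.1054,0,0,0,1, -0.0774,-0.0507,0.1054,0,0,0,1, -0.0774,-0.0507,0.1054,0,0,0,1, -0.0774,-0.0507,0.1054,0,0,0,1, -0.0774,-0.0507,0.1054,0,0,0,1, -0.0774,-0.0507,0.1054,0,0,0,1, -0.0774,-0.0507,0.1054,0,0,0,1, -0.0774,-0.0507,0.1054,0,0,0,1]'
python3 -m creep '[0,0,0,0,0,0,1, 0,0,0,0,0,0,1, 0,0,0,0,0,0,1, 0,0,0,0,0,0,1]' >/dev/null
python3 - <<'E'
from h import *
g=np.load('goal.npz')
c=cam('wrist');A=bot.read_camera('wrist')[:,:,::-1].copy();s=bot.read_camera('scene')[:,:,::-1].copy()
ps=g['ps']+g['Rs'][:,2]*.0105
pr=lambda k:proj(k,np.array([(x,y,6) for x in(-38,38) for y in(-58,58)])/1e3@g['Rs'].T+ps)
k=cam('scene');print(pr(c).round(),pr(k).round())
cv2.imwrite('pics/raw_w7.png',A);cv2.imwrite('pics/raw_s7.png',s)
# four 200px post tiles from each camera, then overviews
def tile(im,p,h,o=200):
  x,y=np.round(p).astype(int);t=im[max(y-h,0):y+h,max(x-h,0):x+h];return cv2.resize(t,(o,o),interpolation=cv2.INTER_CUBIC)
r1=np.hstack([tile(A,p,18) for p in pr(c)]);r2=np.hstack([tile(s,p,11) for p in pr(k)])
m=pr(c).mean(0).astype(int);n=pr(k).mean(0).astype(int)
a=cv2.resize(A[max(m[1]-75,0):m[1]+75,max(m[0]-150,0):m[0]+150],(400,200));b=cv2.resize(s[n[1]-32:n[1]+33,n[0]-65:n[0]+65],(400,200),interpolation=cv2.INTER_CUBIC)
cv2.imwrite('pics/c7.png',np.vstack([r1,r2,np.hstack([a,b])]))
E
```

```text
tcp->board pt in seat mm [-21.74  48.49   4.47] F seat [-6.7  1.  24.1] T [ 0.31  1.42 -0.04] 21.65
t: 22.65
position: [0.4129, 0.187, 0.2653]
eef_rot: [0.241, -0.013, 0.971, 0.003]
contact_force: [0.2, 0.2, -0.4]
width: 0.647
grip_force: 0.0
[[205. 188.]
 [307. 188.]
 [208. 247.]
 [304. 247.]] [[294. 197.]
 [333. 208.]
 [286. 201.]
 [327. 213.]]
```

View pics/c7.png

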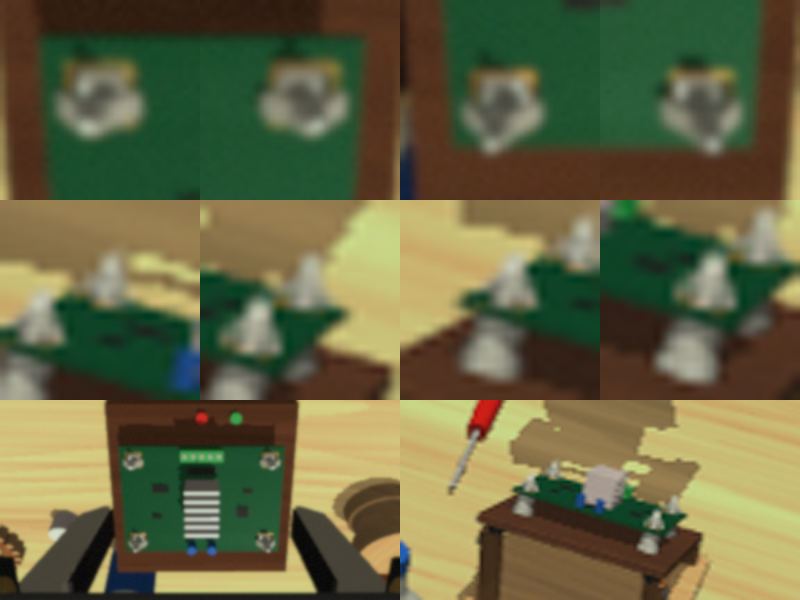

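All eight barbs are sprung out over the board at all four posts: the tips are spread wider than the holes in the wrist tiles and look like arrowheads in the scene tiles. The strip is at the low edge and the gripper is clear.

```bash
python3 -c "
from plant import bot
print(bot.close_job())"
```

```text
the job is handed in; nothing more can be done
None
```

The board is mounted with its terminal strip at the low edge; the last pictures show the barbs sprung out over it on all four posts, all four corners pressed to the same depth (highest push about 29 N), and the job is handed in.

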